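# Count along the divider rack and push the control unit into the third gap

## Task

Count the rack's gaps, full and empty alike, from the end where the round post stands: run a fingertip along the rack and touch the top of the divider at the far side of the first, then the second, then the third gap. Then push the loose control unit across the bench into that third gap until it is fully home against the back panel, sliding it all the way and never lifting or tipping it. Leave everything else where it is.

Things in the scene. Friction and masses are not known exactly. Their poses are not given: they have to be found in the camera images.
- rack: Rigid fixed blue steel rack: a row of 6 gaps, each 52 mm clear, open on top and at the mouth towards the robot, floorless (things slide in on the bench). Origin on the bench, middle of the mouth line; x points into the gaps, y along the row to the robot's left. 6 mm walls, 50 mm high, from x = 0 to the back panel at x = 72 mm: end panels at y = +174 and -174, five dividers between, 58 mm apart.
- post: Fixed round steel post with dark cap, 22 mm across (cap 28), 84 mm high, just outside one end of the rack (rack y about +197 or -197 mm, x about 35 mm): the end to count from, left or right from run to run. The other end has only a low square block, 30 x 30 mm, 22 mm high. Origin at the centre of its underside.
- unit: Loose control unit: aluminium block, finned top, small black connector at its far end; 80 mm long (its x), 40 wide (its y), 32 high, 0.2 to 0.45 kg. Lies on the bench before the rack, roughly pointing into it (skewed up to 20 degrees). Origin at the centre of its underside. Fully home, its origin is at rack x = 32 mm and it sticks out of the mouth by 8 mm.
- divider_1: divider number 1 as seen from the robot's left (rack y = +116 mm); origin on the bench at its nose, its top edge is flat, 6 mm wide, 50 mm above the bench, and runs 72 mm along rack x
- divider_2: divider number 2 as seen from the robot's left (rack y = +58 mm); origin on the bench at its nose, its top edge is flat, 6 mm wide, 50 mm above the bench, and runs 72 mm along rack x
- divider_3: divider number 3 as seen from the robot's left (rack y = +0 mm); origin on the bench at its nose, its top edge is flat, 6 mm wide, 50 mm above the bench, and runs 72 mm along rack x
- divider_4: divider number 4 as seen from the robot's left (rack y = -58 mm); origin on the bench at its nose, its top edge is flat, 6 mm wide, 50 mm above the bench, and runs 72 mm along rack x
- divider_5: divider number 5 as seen from the robot's left (rack y = -116 mm); origin on the bench at its nose, its top edge is flat, 6 mm wide, 50 mm above the bench, and runs 72 mm along rack x
- stored_unit: identical finned unit already stored in the gap between divider_5 and the right-hand end panel; leave alone; origin at the centre of its underside
- coil_block: black block 70 x 38 x 30 mm with two brass terminals, stored in the gap between divider_1 and divider_2; leave alone; origin at the centre of its underside
- bearing: bystander: steel bearing ring, 52 mm across, 18 mm high, lying flat to the robot's left; origin at the centre of its underside
- bush: bystander: brass flanged bush, 40 mm across the flange, 40 mm high, standing to the robot's right; origin at the centre of its underside
- spray_can: bystander: can, 58 mm across, 150 mm high, far to the right; origin at the centre of its underside
- jar: bystander: jar, 64 mm across, 70 mm high, far to the left; origin at the centre of its underside

How it is judged:
By the outcome, as a careful person would: the job done as asked, in the order asked, and still so for the second after the job is handed in, with the robot touching nothing.
It also fails if it takes over 59 s, if anything falls off the work surface, if the arm or the gripper's body presses on something with over 40 N, if the wrist force passes 120 N, or if a joint passes its speed limit or range.

## Robot

A 7-joint arm with a two-finger parallel gripper is mounted at the origin on the work surface. World frame = base frame: x ahead of the robot, y to its left, z up, the work surface at z = 0. Lengths are in m, angles in rad, forces in N, time in s.
With the tool pointing down it reaches from about 0.4 to 0.85 m from the base axis. Payload 4.4 kg.
Tool frame: the origin (TCP) lies at the very end of the fingers, on their centre line; the grasp point (between the pads) lies 19 mm behind it; z points along the fingers, y is the line along which they close (so a half turn about z gives the same grasp; the last joint's range is limited). The gripper opens to 94 mm and grips with 3 to 60 N. Pads are 16 mm wide; open, the fingers measure 119 mm over their backs; the gripper's body (75 mm by 177 mm) begins 78 mm behind the grasp point.
Start: joints at [1.068, 0.628, 0.038, 1.517, -0.027, 0.996, -0.02], TCP at [0.275, -0.589, 0.205] pointing down, gripper open.
Joint ranges: [-3.06, 3.06], [-0.37, 2.12], [-1.25, 1.32], [0.18, 2.47], [-1.1, 4.24], [0.23, 1.98], [-2.94, 2.94]. Speed limits (rad/s): [2.57, 2.57, 3.14, 3.14, 3.14, 3.14, 3.14].

## Interface

Orientations are given as [roll, pitch, yaw] about the fixed x, y, z axes, in that order (R = Rz(yaw) Ry(pitch) Rx(roll)).
In Python, from station import r, imaging gives the robot as it stands.
- The arm moves only by the shell command python3 -m creep 'ROWS' [OPENING] [FORCE]. ROWS is JSON, a list of rows, each a list of 2 entries, a list of its own where there are three numbers: the shift along the tool's x, y, z each as a share of 25 mm, from -1 to 1, then the turn, a rotation vector about the tool's x, y, z each as a share of 0.08 rad, from -1 to 1. In form: [[[x, y, z], [wx, wy, wz]], ...]. A call has 1 to 5 rows; each row shifts and turns the commanded pose from where the row before left it, along the tool's axes as they then stand; what a row does not reach is not made up. A row lasts 1/12 s, in which the tool goes at most 41.7 mm and 7.16 degrees, less where a joint would pass 70% of its speed; a pose out of reach is approached as far as the arm can. A call with a number of a shift or a turn outside -1 to 1 is refused whole. A call with a gripper value outside its range is refused whole. OPENING is the opening, from -1 (shut) to 1 (fully open), so that 0 is half open, set as the call begins (- or left out, the last holds). The fingers move at their own pace and stop on an object; FORCE is the grip in N (left out, the last holds). Time passes only in rows, so rows that do not move let the fingers close. It gives the time, the measured TCP pose, the force, the opening and the grip force at its end, in the units of the state.
- r.read_state(): the state, without advancing time (a new reading comes with each control period).
- imaging.camera(name): name is "side" or "top"; returns the picture (400x640x3 uint8, red, green, blue); there is no depth.
- imaging.camera_params(name): a dict with "vfov" (degrees; the focal length in pixels is half the picture's height over the tangent of half this angle, whatever the lens; pixels are square), "cx", "cy" (the principal point, pixels), "R" (3x3) and "t" (3): a world point X has camera coordinates R X + t. Camera axes: x right, y down, z forward; pixel columns grow to the right and rows downward; lengths in m; the calibration is good to about 2 mm. A picture is of the moment at which its call begins. camera_params takes no time and is no camera call.
- r.sign_off(): hands the job in; it is judged then, once.
The state is a dict: "time_s": time; "joint_positions": joint angles; "qvel": joint speeds; "joint_torque": joint torques, N m; "tool_pos": TCP position; "tool_rot": TCP orientation; "wrist_force": force on the tool from outside, world axes, zero at the start; "ft_torque": the same for the moment, N m; "opening": opening from 0.0 (shut) to 1.0 (fully open); "gripper_force": force on a finger pad.
Only numpy, scipy, OpenCV 4.12 (cv2) and the standard library are available. Lean on these libraries where they do the work, as an engineer would, in place of code of your own. Each camera call takes 0.05 s, during which the arm holds its last target. There are 200 camera calls.

## Working session

There is one attempt and no reset: what is moved stays moved. The work goes in short steps, Python scripts to look and compute and a shell command to move; the robot and the scene stay as the last step left them, time stands still between calls to the robot, and variables do not carry over. Pictures are saved under pics/ and viewed, at most 10 in all, crops included, and the job is handed in when it is done.

```bash
mkdir -p pics; python3 - <<'E'
from station import r, imaging
import cv2,json
s=r.read_state(); print(s)
for n in("top","side"):
    im=imaging.camera(n); cv2.imwrite(f"pics/{n}0.png",im[:,:,::-1]); print(n,imaging.camera_params(n))
E
```

```text
{'time_s': 0.0, 'joint_positions': array([ 1.06817693,  0.62928208,  0.03844197,  1.51832751, -0.02700675,
        0.99628785, -0.01998051]), 'qvel': array([-0.0013455 , -0.00180545, -0.00129421,  0.00226667,  0.00046069,
       -0.00120521,  0.00022726]), 'joint_torque': array([ 1.15613980e-05, -5.49712873e+01,  1.14445802e+00, -1.86627889e+01,
       -5.19201800e-02,  2.36894446e-02,  1.78984519e-04]), 'tool_pos': array([ 0.27474773, -0.58837397,  0.20460857]), 'tool_rot': array([-3.13980574e+00,  1.36427028e-05,  4.36836133e-01]), 'wrist_force': array([ 0.62260327, -0.03183323, -0.39086411]), 'ft_torque': array([ 0.04243637,  0.01599636, -0.00137235]), 'gripper_force': 0.0, 'opening': 1.0019604353116531}
top {'vfov': 53.727062353796995, 'cx': 325.22085645874864, 'cy': 195.2866071413766, 'R': array([[-1.23882108e-02, -9.99923262e-01,  4.44107322e-05],
       [-9.97691174e-01,  1.23575911e-02, -6.67803143e-02],
       [ 6.67746409e-02, -8.71596806e-04, -9.97767702e-01]]), 't': array([0.01793729, 0.55510706, 0.89464744])}
side {'vfov': 44.493991143428815, 'cx': 325.80446521173997, 'cy': 194.124635988409, 'R': array([[-0.94680881, -0.32141237,  0.01572155],
       [-0.20139985,  0.55375862, -0.80795389],
       [ 0.25098043, -0.76814418, -0.58903594]]), 't': array([0.55448269, 0.14089381, 1.26880064])}
```

View pics/top0.png

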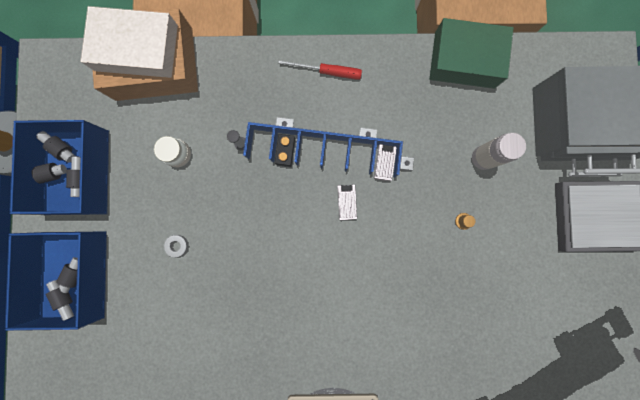

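View pics/side0.png

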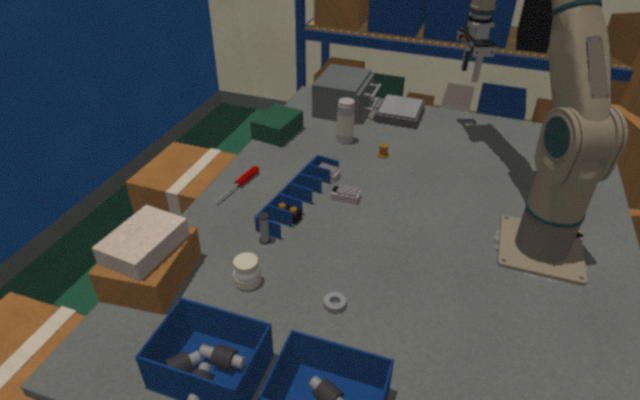

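The top view shows the post at the left end (235,138). That makes the dividers to touch 1, 2 and 3, at px columns 272, 298 and 322. The third gap is empty, and the unit lies at (347,203). Next I'll enlarge that area to measure it.

```bash
cat > h.py <<'E'
from station import r, imaging
import cv2, numpy as np
def ray(n,uv,z):
    p=imaging.camera_params(n); f=200/np.tan(np.radians(p["vfov"]/2))
    d=p["R"].T@np.array([(uv[0]-p["cx"])/f,(uv[1]-p["cy"])/f,1]); c=-p["R"].T@p["t"]
    return c+d*(z-c[2])/d[2]
def proj(n,X):
    p=imaging.camera_params(n); f=200/np.tan(np.radians(p["vfov"]/2)); q=p["R"]@np.array(X,float)+p["t"]
    return np.array([f*q[0]/q[2]+p["cx"],f*q[1]/q[2]+p["cy"]])
def crop(n,name,x,y,w,h,k=4):
    im=imaging.camera(n)[:,:,::-1]
    cv2.imwrite("pics/"+name,cv2.resize(im[y:y+h,x:x+w],None,fx=k,fy=k,interpolation=cv2.INTER_CUBIC)); return im
E
python3 - <<'E'
from h import *
im=crop("top","c1.png",225,110,195,115)
im=im.copy()
hsv=cv2.cvtColor(im,cv2.COLOR_BGR2HSV)
b=cv2.inRange(hsv,(100,120,40),(130,255,255)); b[:110]=0;b[200:]=0;b[:,:225]=0;b[:,420:]=0
w=cv2.inRange(hsv,(0,0,175),(180,60,255)); w[:178]=0;w[228:]=0;w[:,:320]=0;w[:,380:]=0
k=np.ones((5,5),np.uint8); w=cv2.morphologyEx(w,cv2.MORPH_CLOSE,k)
c=max(cv2.findContours(w,0,2)[0],key=cv2.contourArea); print("unit",cv2.minAreaRect(c))
for q in cv2.boxPoints(cv2.minAreaRect(c)): print(q,ray("top",q,.032)[:2].round(4))
c=cv2.findContours(b,0,1)[0]; c=[x for x in c if len(x)>10]
for x in c: print(cv2.minAreaRect(x))
E
```

```text
unit ((346.7465515136719, 201.69137573242188), (34.5872688293457, 17.734050750732422), 86.633544921875)
[336.87933 184.94827] [ 0.5777 -0.0158]
[354.58276 183.90689] [ 0.5796 -0.0563]
[356.61377 218.43448] [ 0.5008 -0.0595]
[338.91034 219.47586] [ 0.499  -0.0193]
((322.65386962890625, 148.2692413330078), (156.9039306640625, 33.861480712890625), 7.125016689300537)
```

View pics/c1.png

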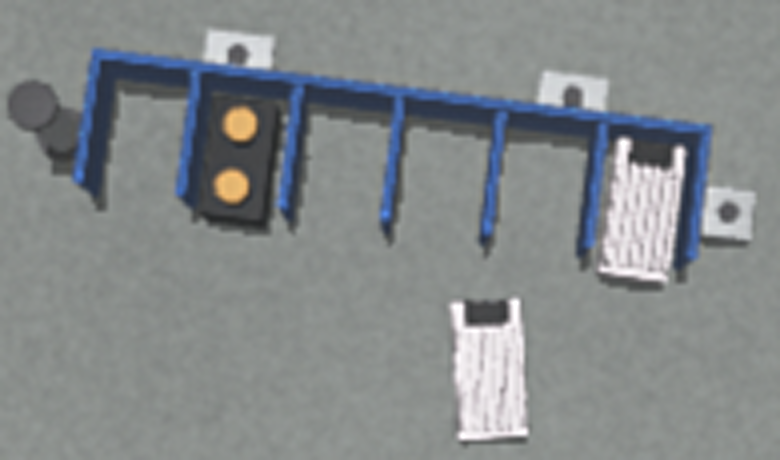

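The crop shows the back panel's outer top edge running from (97,50) to (712,126). The divider noses end at about (183,195), (287,213), (387,222) and (487,235). I'll work out the rack frame from the panel corners.

```bash
cat >> h.py <<'E'
def full(u,v): return ((u+.5)/4-.5+225,(v+.5)/4-.5+110)
E
python3 - <<'E'
from h import *
a=ray("top",full(95,50),.05)[:2]; b=ray("top",full(712,126),.05)[:2]
print(a,b,np.linalg.norm(a-b))
d=(a-b)/np.linalg.norm(a-b); ex=np.array([d[1],-d[0]]); th=np.arctan2(ex[1],ex[0])
O=(a+b)/2-78*ex/1000; print("th",th,"O",O)
W=lambda x,y:O+x*ex+y*d
for n,y in(("d1",.116),("d2",.058),("d3",0),("d4",-.058),("d5",-.116)):
    for x in(0,.036):print(n,x,W(x,y).round(4),(4*(proj("top",[*W(x,y),.05])-[225,110])).round(0))
print("gap3 home",W(.032,.029),"mouth",W(0,.029))
c=np.array([.5393,-.0377]); u=np.array([.0016+.0019+.0788*0,0])
print("unit in rack",[(c-O)@ex,(c-O)@d])
print("post",W(.035,.197))
E
```

```text
[0.72111162 0.18277048] [ 0.67335011 -0.16486145] 0.3508975926968593
th -0.13653622114720634 O [0.61995678 0.01957128]
d1 0 [0.6357 0.1345] [179. 197.]
d1 0.036 [0.6714 0.1296] [188. 134.]
d2 0 [0.6279 0.077 ] [282. 210.]
d2 0.036 [0.6635 0.0721] [290. 147.]
d3 0 [0.62   0.0196] [384. 223.]
d3 0.036 [0.6556 0.0147] [392. 160.]
d4 0 [ 0.6121 -0.0379] [487. 235.]
d4 0.036 [ 0.6477 -0.0428] [495. 172.]
d5 0 [ 0.6042 -0.0953] [590. 248.]
d5 0.036 [ 0.6398 -0.1002] [597. 185.]
gap3 home [0.65560622 0.04394579] mouth [0.62390404 0.04830139]
unit in rack [np.float64(-0.0721108039944441), np.float64(-0.06771666868398064)]
post [0.68144519 0.20997395]
```

```bash
python3 -m creep '[[[0,0,0],[0,0,-1]],[[0,0,0],[0,0,-1]],[[0,0,0],[0,0,-1]],[[0,0,0],[0,0,-1]],[[0,0,0],[0,0,-1]]]' -1 20; python3 -m creep '[[[0,0,0],[0,0,-1]],[[0,0,0],[0,0,-1]],[[0,0,0],[0,0,-1]],[[0,0,0],[0,0,-1]],[[0,0,0],[0,0,-1]]]';python3 -m creep '[[[0,0,0],[0,0,-1]],[[0,0,0],[0,0,-1]],[[0,0,0],[0,0,-0.45]]]'
cat >> h.py <<'E'
TH=-0.1365; O=np.array([.620,.0196]); EX=np.array([np.cos(TH),np.sin(TH)]); EY=np.array([-EX[1],EX[0]])
def W(x,y): return O+x*EX+y*EY
def go(x,y,z,yaw):
    """shares (summed over rows) in tool axes from the present pose to rack x,y, height z, world yaw"""
    from scipy.spatial.transform import Rotation as Ro
    s=r.read_state(); p=s["tool_pos"]; R=Ro.from_euler("xyz",s["tool_rot"])
    d=R.inv().apply(np.array([*W(x,y),z])-p)/.025
    w=(R.inv()*Ro.from_euler("xyz",[np.pi,0,yaw])).as_rotvec()/.08
    q=p[:2]-O
    print("t",round(s["time_s"],2),"rack",(q@EX*1000).round(1),(q@EY*1000).round(1),"z",(p[2]*1000).round(1),"rot",s["tool_rot"].round(3),"F",s["wrist_force"].round(1),"| shift",d.round(2),"turn",w.round(2))
E
python3 -c "
from h import *
go(.036,.116,.075,TH+np.pi/2)"
```

```text
time_s: 0.57
tool_pos: [0.2748, -0.5887, 0.2051]
tool_rot: [-3.141, -0.0, 0.841]
wrist_force: [-0.3, -0.4, -0.1]
opening: 0.682
gripper_force: 0.0
time_s: 0.98
tool_pos: [0.2748, -0.5887, 0.2051]
tool_rot: [-3.141, -0.001, 1.241]
wrist_force: [-0.1, -0.1, -0.9]
opening: 0.33
gripper_force: 0.0
time_s: 1.23
tool_pos: [0.2747, -0.5888, 0.2051]
tool_rot: [-3.141, -0.001, 1.436]
wrist_force: [-0.9, -0.5, -0.8]
opening: 0.116
gripper_force: 0.0
t 1.23 rack -259.3 -649.7 z 205.1 rot [-3.141e+00 -1.000e-03  1.436e+00] F [-0.9 -0.5 -0.8] | shift [30.6  11.88  5.22] turn [-0.01 -0.01  0.03]
```

```bash

python3 -m creep '[[[1,0.4,0],[0,0,0]],[[1,0.4,0],[0,0,0]],[[1,0.4,0],[0,0,0]],[[1,0.4,0],[0,0,0]],[[1,0.4,0],[0,0,0]]]' >/dev/null
python3 -m creep '[[[1,0.4,0],[0,0,0]],[[1,0.4,0],[0,0,0]],[[1,0.4,0],[0,0,0]],[[1,0.4,0],[0,0,0]],[[1,0.4,0],[0,0,0]]]' >/dev/null
python3 -m creep '[[[1,0.4,0],[0,0,0]],[[1,0.4,0],[0,0,0]],[[1,0.4,0],[0,0,0]],[[1,0.4,0],[0,0,0]],[[1,0.4,0],[0,0,0]]]' >/dev/null
python3 -m creep '[[[1,0.4,0],[0,0,0]],[[1,0.4,0],[0,0,0]],[[1,0.4,0],[0,0,0]],[[1,0.4,0],[0,0,0]],[[1,0.4,0],[0,0,0]]]' >/dev/null
python3 -m creep '[[[1,0.4,0],[0,0,0]],[[1,0.4,0],[0,0,0]],[[1,0.4,0],[0,0,0]],[[1,0.4,0],[0,0,0]],[[1,0.4,0],[0,0,0]]]' >/dev/null
python3 -m creep '[[[1,0.4,0.5],[0,0,0]],[[1,0.4,0.5],[0,0,0]],[[1,0.4,0.5],[0,0,0]],[[1,0.4,0.5],[0,0,0]],[[1,0.4,0.5],[0,0,0]]]'
python3 -c "
from h import *
go(.036,.116,.075,TH+np.pi/2)"
```

```text
time_s: 3.73
tool_pos: [0.6756, 0.1137, 0.142]
tool_rot: [-3.141, 0.0, 1.433]
wrist_force: [0.4, -0.4, 0.0]
opening: 0.006
gripper_force: 0.0
t 3.73 rack 42.3 100.7 z 142.0 rot [-3.141  0.     1.433] F [ 0.4 -0.4  0. ] | shift [ 0.61 -0.25  2.68] turn [-0.01  0.01 -0.02]
```

```bash

python3 -m creep '[[[0.6,-0.25,0],[0,0,0]],[[0,0,0.9],[0,0,0]],[[0,0,0.9],[0,0,0]],[[0,0,0.8],[0,0,0]],[[0,0,0],[0,0,0]]]'
python3 -c "
from h import *
go(.036,.116,.052,TH+np.pi/2)
crop('side','c2.png',200,130,190,130)"
```

```text
time_s: 4.15
tool_pos: [0.6673, 0.1272, 0.0741]
tool_rot: [-3.134, 0.003, 1.433]
wrist_force: [-0.7, -0.5, -0.5]
opening: 0.003
gripper_force: 0.0
t 4.15 rack 32.3 113.1 z 74.1 rot [-3.134e+00  3.000e-03  1.433e+00] F [-0.7 -0.5 -0.5] | shift [0.12 0.16 0.88] turn [-0.09  0.04 -0.02]
```

View pics/c2.png

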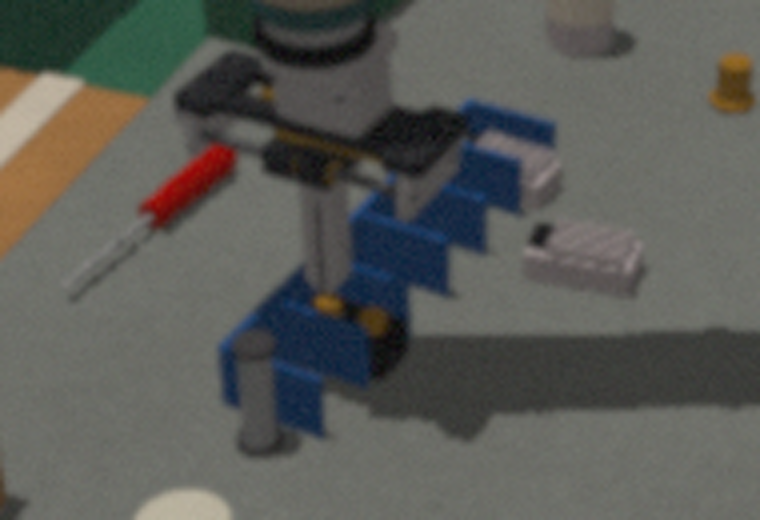

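The picture shows the closed fingertip above divider 1, whose top edge runs from about (290,295) to (372,345). I'll move it down in small steps.

```bash

python3 -m creep '[[[0.1,0.15,0.4],[0.1,0,0]],[[0,0,0.35],[0,0,0]],[[0,0,0.04],[0,0,0]],[[0,0,0],[0,0,0]],[[0,0,0],[0,0,0]]]'
python3 -m creep '[[[0,0,0.06],[0,0,0]],[[0,0,0],[0,0,0]],[[0,0,0],[0,0,0]]]'
python3 -c "
from h import *
go(.036,.116,.050,TH+np.pi/2)
for x in(0,.036,.072): print(4*(proj('side',[*W(x,.116),.05])-[200,130]))"
```

```text
time_s: 4.62
tool_pos: [0.6754, 0.1303, 0.0587]
tool_rot: [-3.134, -0.0, 1.433]
wrist_force: [-0.6, 1.0, 1.1]
opening: 0.003
gripper_force: 0.0
time_s: 4.87
tool_pos: [0.6753, 0.1303, 0.057]
tool_rot: [-3.134, -0.0, 1.433]
wrist_force: [0.6, 1.0, 0.2]
opening: 0.005
gripper_force: 0.0
t 4.87 rack 39.7 117.2 z 57.0 rot [-3.134 -0.     1.433] F [0.6 1.  0.2] | shift [-0.05 -0.15  0.28] turn [-0.1  -0.   -0.02]
[367.45697918 327.35878047]
[320.65082596 311.87729752]
[274.74565077 296.69381975]
```

```bash

python3 -m creep '[[[0,0,0.18],[0.1,0,0]],[[0,0,0.05],[0,0,0]],[[0,0,0],[0,0,0]],[[0,0,0],[0,0,0]]]'
python3 -m creep '[[[0,0,0.05],[0,0,0]],[[0,0,0],[0,0,0]],[[0,0,0],[0,0,0]]]'
python3 -c "
from h import *
go(.036,.116,.050,TH+np.pi/2)"
```

```text
time_s: 5.2
tool_pos: [0.675, 0.1303, 0.0508]
tool_rot: [-3.125, 0.0, 1.433]
wrist_force: [0.3, 1.1, 0.5]
opening: 0.0
gripper_force: 0.0
time_s: 5.45
tool_pos: [0.6752, 0.1303, 0.0503]
tool_rot: [-3.126, -0.0, 1.433]
wrist_force: [-0.6, -0.1, 3.9]
opening: 0.005
gripper_force: 2.2
t 5.45 rack 39.6 117.2 z 50.3 rot [-3.126 -0.     1.433] F [-0.6 -0.1  3.9] | shift [-0.05 -0.14  0.02] turn [-0.2  -0.   -0.02]
```

Contact on divider 1 at z = 50.3 mm with 3.9 N. I'll press a little to make sure, then go on to divider 2.

```bash

python3 -m creep '[[[0,0,0.03],[0,0,0]],[[0,0,0],[0,0,0]],[[0,0,-0.6],[-0.2,0,0]],[[0,0,0],[0,0,0]]]'
python3 -m creep '[[[-0.8,-0.1,0],[0,0,0]],[[-0.8,0,0],[0,0,0]],[[-0.75,0,0],[0,0,0]],[[0,0,0],[0,0,0]],[[0,0,0],[0,0,0]]]'
python3 -c "
from h import *
go(.036,.058,.052,TH+np.pi/2)"
```

```text
time_s: 5.78
tool_pos: [0.6763, 0.131, 0.0659]
tool_rot: [3.138, -0.001, 1.433]
wrist_force: [0.5, 0.4, 0.9]
opening: 0.008
gripper_force: 0.0
time_s: 6.2
tool_pos: [0.6649, 0.0711, 0.0635]
tool_rot: [-3.141, 0.0, 1.43]
wrist_force: [0.3, 1.8, -0.6]
opening: 0.002
gripper_force: 0.0
t 6.2 rack 37.4 57.2 z 63.5 rot [-3.141  0.     1.43 ] F [ 0.3  1.8 -0.6] | shift [ 0.03 -0.06  0.46] turn [-0.    0.   -0.05]
```

```bash

python3 -m creep '[[[0.03,0,0.25],[0,0,0]],[[0,0,0.2],[0,0,0]],[[0,0,0.02],[0,0,0]],[[0,0,0],[0,0,0]],[[0,0,0],[0,0,0]]]'
python3 -m creep '[[[0,0,0.04],[0,0,0]],[[0,0,0],[0,0,0]],[[0,0,0],[0,0,0]]]'
python3 -m creep '[[[0,0,0.04],[0,0,0]],[[0,0,0],[0,0,0]],[[0,0,0],[0,0,0]]]'
```

```text
time_s: 6.62
tool_pos: [0.6648, 0.0741, 0.0519]
tool_rot: [-3.141, -0.0, 1.434]
wrist_force: [0.5, 0.4, -0.2]
opening: -0.0
gripper_force: 0.0
time_s: 6.87
tool_pos: [0.665, 0.0732, 0.0514]
tool_rot: [3.141, -0.0, 1.433]
wrist_force: [-0.4, 0.3, 0.2]
opening: 0.005
gripper_force: 0.0
time_s: 7.12
tool_pos: [0.6651, 0.0732, 0.0504]
tool_rot: [3.141, -0.0, 1.433]
wrist_force: [-0.5, -0.7, 1.1]
opening: 0.006
gripper_force: 0.3
```

Light contact. I'll press 1 mm further, check the force, then move to divider 3.

```bash

python3 -m creep '[[[0,0,0.04],[0,0,0]],[[0,0,0],[0,0,0]],[[0,0,0],[0,0,0]]]'
python3 -m creep '[[[0,0,-0.6],[0,0,0]],[[-0.8,0,0],[0,0,0]],[[-0.8,0,0],[0,0,0]],[[-0.72,0,0],[0,0,0]],[[0,0,0],[0,0,0]]]'
python3 -m creep '[[[0,0,0],[0,0,0]],[[0,0,0.3],[0,0,0]],[[0,0,0.25],[0,0,0]],[[0,0,0],[0,0,0]],[[0,0,0],[0,0,0]]]'
python3 -c "
from h import *
go(.036,.0,.050,TH+np.pi/2)"
```

```text
time_s: 7.37
tool_pos: [0.6652, 0.0732, 0.0503]
tool_rot: [3.141, -0.0, 1.433]
wrist_force: [-1.2, -0.4, 6.8]
opening: 0.008
gripper_force: 3.1
time_s: 7.78
tool_pos: [0.6563, 0.0096, 0.064]
tool_rot: [-3.141, 0.004, 1.427]
wrist_force: [0.2, -0.6, -0.6]
opening: 0.004
gripper_force: 0.0
time_s: 8.2
tool_pos: [0.6572, 0.0181, 0.0503]
tool_rot: [3.141, -0.001, 1.435]
wrist_force: [-0.0, 0.9, 3.2]
opening: 0.004
gripper_force: 1.8
t 8.2 rack 37.1 3.6 z 50.3 rot [ 3.141e+00 -1.000e-03  1.435e+00] F [-0.   0.9  3.2] | shift [-0.14 -0.04  0.01] turn [ 0.   -0.02  0.01]
```

```bash

python3 -m creep '[[[0,0,0.03],[0,0,0]],[[0,0,0],[0,0,0]],[[0,0,-1],[0,0,0]],[[0,0,-1],[0,0,0]],[[0,0,0],[0,0,0]]]'
python3 -m creep '[[[-1,-0.9,0],[0,0,0]],[[-1,-0.9,0],[0,0,0]],[[-1,-0.9,0],[0,0,0]],[[-1,-0.9,0],[0,0,0]],[[-0.8,-0.8,0],[0,0,0]]]' 0.06
python3 -m creep '[[[0,0,0],[0,0,0]],[[0,0,0],[0,0,0]],[[0,0,0],[0,0,0]]]'
python3 -c "
from h import *
go(-.072,-.115,.006,TH+np.pi/2)
crop('top','c3.png',225,110,195,130)"
```

```text
time_s: 8.62
tool_pos: [0.6598, 0.0174, 0.1035]
tool_rot: [3.135, -0.002, 1.434]
wrist_force: [0.3, -0.3, 0.1]
opening: 0.008
gripper_force: 0.0
time_s: 9.03
tool_pos: [0.5291, -0.0889, 0.0988]
tool_rot: [-3.14, 0.001, 1.433]
wrist_force: [0.3, -0.6, -0.4]
opening: 0.323
gripper_force: 0.0
time_s: 9.28
tool_pos: [0.5323, -0.0869, 0.0995]
tool_rot: [3.141, -0.001, 1.434]
wrist_force: [0.1, -0.5, -0.0]
opening: 0.518
gripper_force: 0.0
t 9.28 rack -72.4 -117.4 z 99.5 rot [ 3.141e+00 -1.000e-03  1.434e+00] F [ 0.1 -0.5 -0. ] | shift [0.09 0.01 3.74] turn [ 0.01 -0.01 -0.01]
```

View pics/c3.png

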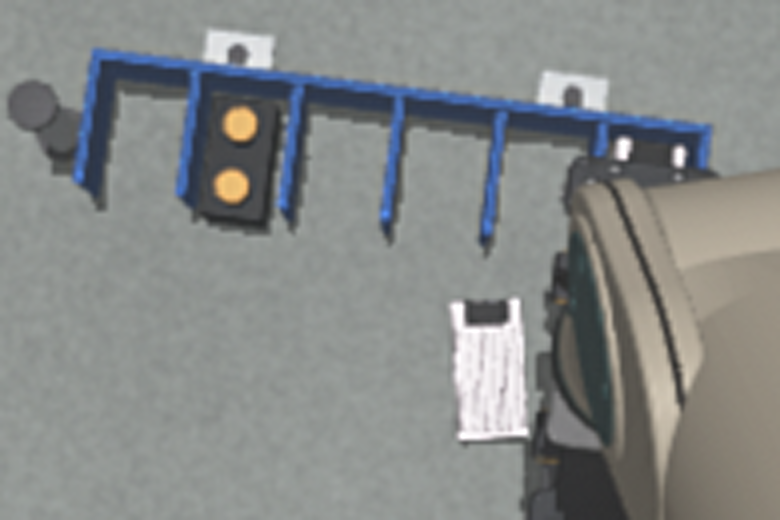

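The picture shows the unit unmoved at (488,370), with the gripper to its right and the rack and stored parts undisturbed. I'll go down and push the unit sideways, slowly.

```bash

python3 -m creep '[[[0,0,1],[0,0,0]],[[0,0,1],[0,0,0]],[[0,0,1],[0,0,0]],[[0,0,0.6],[0,0,0]],[[0,0,0.05],[0,0,0]]]'
python3 -m creep '[[[0.2,0,0],[0,0,0]],[[0.3,0,0],[0,0,0]],[[0.3,0,0],[0,0,0]],[[0.3,0,0],[0,0,0]],[[0.3,0,0],[0,0,0]]]'
python3 -m creep '[[[0.3,0,0],[0,0,0]],[[0.3,0,0],[0,0,0]],[[0.3,0,0],[0,0,0]],[[0.3,0,0],[0,0,0]],[[0.3,0,0],[0,0,0]]]'
python3 -c "
from h import *
go(-.072,.001,.006,TH+np.pi/2)"
```

```text
time_s: 9.75
tool_pos: [0.5304, -0.0861, 0.0054]
tool_rot: [-3.137, -0.001, 1.435]
wrist_force: [0.2, -0.4, 0.7]
opening: 0.533
gripper_force: 0.0
time_s: 10.17
tool_pos: [0.5371, -0.0527, 0.0095]
tool_rot: [3.14, 0.0, 1.433]
wrist_force: [-0.2, -3.3, 1.0]
opening: 0.533
gripper_force: 1.2
time_s: 10.58
tool_pos: [0.5415, -0.0155, 0.0086]
tool_rot: [3.142, 0.0, 1.433]
wrist_force: [-0.6, -2.4, 1.4]
opening: 0.528
gripper_force: 1.2
t 10.58 rack -73.0 -45.5 z 8.6 rot [3.142 0.    1.433] F [-0.6 -2.4  1.4] | shift [1.86 0.04 0.1 ] turn [ 0.    0.   -0.02]
```

```bash

python3 -m creep '[[[0.3,0,0.05],[0,0,0]],[[0.3,0,0],[0,0,0]],[[0.3,0,0],[0,0,0]],[[0.3,0,0],[0,0,0]],[[0.2,0,0],[0,0,0]]]'
python3 -m creep '[[[0.15,0,0],[0,0,0]],[[0.1,0,0],[0,0,0]],[[0.05,0,0],[0,0,0]],[[0,0,0],[0,0,0]],[[0,0,0],[0,0,0]]]'
python3 -c "
from h import *
go(-.072,.001,.006,TH+np.pi/2)"
```

```text
time_s: 11.0
tool_pos: [0.5462, 0.0203, 0.0071]
tool_rot: [-3.141, -0.001, 1.434]
wrist_force: [-0.0, -1.4, 0.5]
opening: 0.534
gripper_force: 0.6
time_s: 11.42
tool_pos: [0.5475, 0.0261, 0.0073]
tool_rot: [3.141, -0.0, 1.433]
wrist_force: [0.9, -0.2, 0.4]
opening: 0.531
gripper_force: 0.0
t 11.42 rack -72.7 -3.4 z 7.3 rot [ 3.141 -0.     1.433] F [ 0.9 -0.2  0.4] | shift [0.18 0.03 0.05] turn [ 0.01 -0.01 -0.02]
```

```bash

python3 -m creep '[[[0.1,0,0],[0,0,0]],[[0.08,0,0],[0,0,0]],[[0,0,0],[0,0,0]],[[0,0,0],[0,0,0]],[[-0.5,0,0],[0,0,0]]]'
python3 -m creep '[[[-1,0,0],[0,0,0]],[[0,0,-1],[0,0,0]],[[0,0,-1],[0,0,0]],[[0,0,-1],[0,0,0]],[[0,0,-1],[0,0,0]]]' -0.78
python3 -m creep '[[[-1,-1,0],[0,0,0]],[[-1,-1,0],[0,0,0]],[[0,-1,0],[0,0,0]],[[0,0,0],[0,0,1]],[[0,0,0],[0,0,1]]]'
python3 -m creep '[[[0,0,0],[0,0,1]],[[0,0,0],[0,0,1]],[[0,0,0],[0,0,1]],[[0,0,0],[0,0,1]],[[0,0,0],[0,0,1]]]'>/dev/null
python3 -m creep '[[[0,0,0],[0,0,1]],[[0,0,0],[0,0,1]],[[0,0,0],[0,0,1]],[[0,0,0],[0,0,1]],[[0,0,0],[0,0,1]]]'>/dev/null
python3 -m creep '[[[0,0,0],[0,0,1]],[[0,0,0],[0,0,1]],[[0,0,0],[0,0,1]],[[0,0,0],[0,0,1]],[[0,0,0],[0,0,1]]]'>/dev/null
python3 -m creep '[[[0,0,0],[0,0,1]],[[0,0,0],[0,0,1]],[[0,0,0],[0,0,0.6]],[[0,0,0],[0,0,0]]]'
python3 - <<'E'
from h import *
go(-.135,.029,.007,TH)
im=crop("top","c4.png",225,110,195,130)
hsv=cv2.cvtColor(im.copy(),cv2.COLOR_BGR2HSV)
w=cv2.inRange(hsv,(0,0,175),(180,60,255)); w[:165]=0;w[228:]=0;w[:,:280]=0;w[:,345:]=0
w=cv2.morphologyEx(w,cv2.MORPH_CLOSE,np.ones((5,5),np.uint8))
c=max(cv2.findContours(w,0,2)[0],key=cv2.contourArea); print("unit",cv2.minAreaRect(c))
for q in cv2.boxPoints(cv2.minAreaRect(c)):
    p=ray("top",q,.032)[:2]-O; print((p@EX).round(4),(p@EY).round(4))
E
```

```text
time_s: 11.83
tool_pos: [0.5469, 0.0211, 0.0074]
tool_rot: [3.14, -0.003, 1.437]
wrist_force: [0.9, 0.4, 0.2]
opening: 0.53
gripper_force: 0.0
time_s: 12.25
tool_pos: [0.5422, -0.008, 0.1082]
tool_rot: [-3.141, 0.0, 1.432]
wrist_force: [0.4, -0.4, 0.2]
opening: 0.215
gripper_force: 0.0
time_s: 12.67
tool_pos: [0.4595, -0.0474, 0.1075]
tool_rot: [-3.141, 0.001, 1.267]
wrist_force: [1.0, 1.0, 0.7]
opening: 0.108
gripper_force: 0.0
time_s: 14.25
tool_pos: [0.4613, -0.0467, 0.1073]
tool_rot: [3.141, -0.0, -0.137]
wrist_force: [0.2, -0.1, -0.4]
opening: 0.111
gripper_force: 0.0
t 14.25 rack -148.2 -87.2 z 107.3 rot [ 3.141 -0.    -0.137] F [ 0.2 -0.1 -0.4] | shift [ 0.52 -4.65  4.01] turn [ 0.   -0.   -0.01]
unit ((303.57421875, 195.4432373046875), (17.51169204711914, 35.0894660949707), 7.594643592834473)
-0.1101 0.0516
-0.03 0.0514
-0.0303 0.0113
-0.1104 0.0118
```

View pics/c4.png

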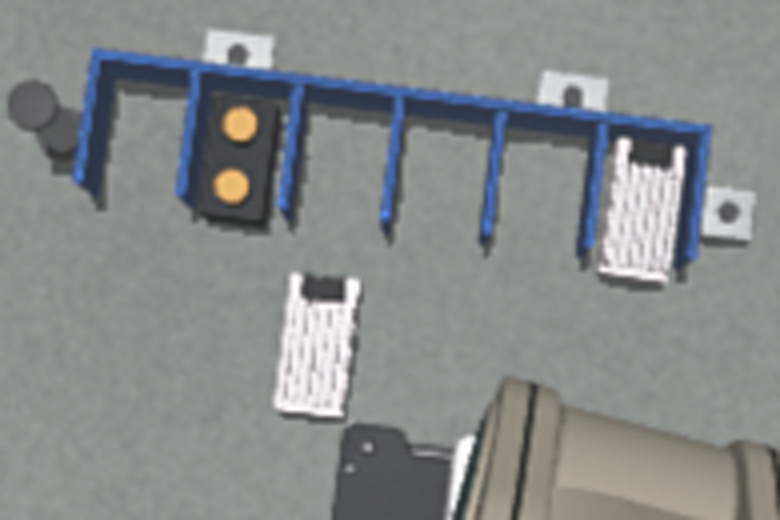

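The picture shows the unit square to the rack in front of gap 3, with its front at (325,275). It is about 3 mm left of the gap's centre line, so I'll go behind it and push with a slight rightward drift.

```bash

python3 -m creep '[[[0.1,-1,0],[0,0,0]],[[0.1,-1,0],[0,0,0]],[[0.1,-1,0],[0,0,0]],[[0.1,-1,0],[0,0,0]],[[0.1,-0.75,0],[0,0,0]]]'
python3 -m creep '[[[0,0,0],[0,0,0]],[[0,0,1],[0,0,0]],[[0,0,1],[0,0,0]],[[0,0,1],[0,0,0]],[[0,0,0.95],[0,0,0]]]'
python3 -m creep '[[[0,0,0],[0,0,0]],[[0,0,0],[0,0,0]]]'
python3 -c "
from h import *
go(-.115,.0315,.007,TH)"
```

```text
time_s: 14.72
tool_pos: [0.4902, 0.0719, 0.1072]
tool_rot: [-3.141, -0.0, -0.132]
wrist_force: [-0.8, -0.1, -0.2]
opening: 0.11
gripper_force: 0.0
time_s: 15.13
tool_pos: [0.4897, 0.0687, 0.0076]
tool_rot: [3.141, -0.0, -0.135]
wrist_force: [0.0, -0.1, 0.0]
opening: 0.107
gripper_force: 0.0
time_s: 15.3
tool_pos: [0.4889, 0.0686, 0.008]
tool_rot: [3.141, 0.003, -0.136]
wrist_force: [0.3, -0.3, 0.2]
opening: 0.111
gripper_force: 0.0
t 15.3 rack -136.6 30.7 z 8.0 rot [ 3.141e+00  3.000e-03 -1.360e-01] F [ 0.3 -0.3  0.2] | shift [ 0.86 -0.03  0.04] turn [0.01 0.03 0.01]
```

```bash

python3 -m creep '[[[0.3,0,0.04],[0,0,0]],[[0.3,-0.03,0],[0,0,0]],[[0.15,0,0],[0,0,0]],[[0.1,0,0],[0,0,0]],[[0.2,0.02,0],[0,0,0]]]'
python3 -m creep '[[[0.25,0.03,0],[0,0,0]],[[0.25,0.04,0],[0,0,0]],[[0.2,0.03,0],[0,0,0]],[[0.1,0,0],[0,0,0]],[[0,0,0],[0,0,0]]]'
python3 - <<'E'
from h import *
go(-.016,.029,.007,TH)
im=crop("top","c5.png",225,110,195,130)
E
```

```text
time_s: 15.72
tool_pos: [0.5153, 0.0672, 0.0081]
tool_rot: [-3.141, 0.002, -0.134]
wrist_force: [-2.3, 0.4, 2.0]
opening: 0.111
gripper_force: 1.2
time_s: 16.13
tool_pos: [0.537, 0.0611, 0.0075]
tool_rot: [3.141, -0.002, -0.136]
wrist_force: [-0.6, -0.9, -0.5]
opening: 0.112
gripper_force: 0.0
t 16.13 rack -87.9 29.8 z 7.5 rot [ 3.141e+00 -2.000e-03 -1.360e-01] F [-0.6 -0.9 -0.5] | shift [2.88 0.03 0.03] turn [ 0.   -0.03  0.01]
```

View pics/c5.png

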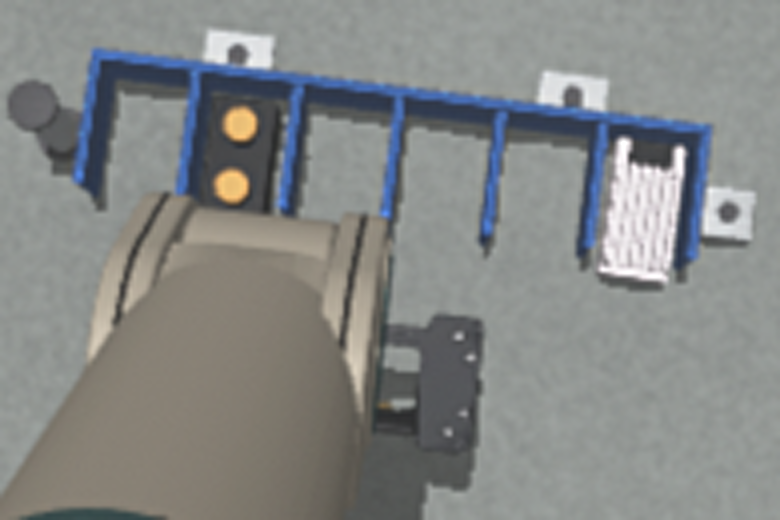

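The arm hides the unit in the top view, so I'll use the side camera.

```bash
python3 -c "
from h import *
crop('side','c6.png',240,140,130,100,6)"
```

```text
(no output)
```

View pics/c6.png

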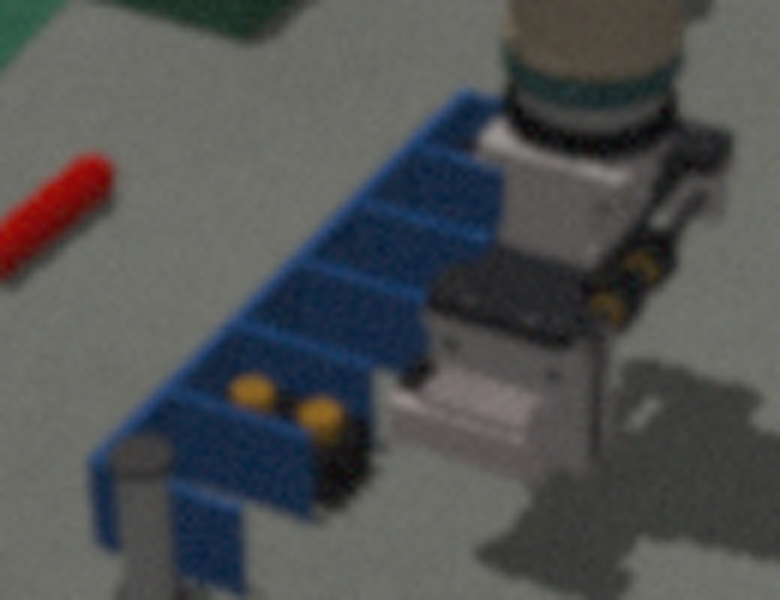

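The unit's nose, front-left top corner at about (390,398), sits just right of divider 2's nose at (375,370–450). It is square and lined up with gap 3. I'll push on slowly and watch the force.

```bash

python3 -m creep '[[[0.15,0.01,0],[0,0,0]],[[0.15,0.02,0],[0,0,0]],[[0.15,0,0],[0,0,0]],[[0.15,0,0],[0,0,0]],[[0.15,0,0],[0,0,0]]]'
python3 -m creep '[[[0.15,0,0],[0,0,0]],[[0.15,0,0],[0,0,0]],[[0.1,0,0],[0,0,0]],[[0.05,0,0],[0,0,0]],[[0,0,0],[0,0,0]]]'
python3 -c "
from h import *
go(-.016,.029,.007,TH)"
```

```text
time_s: 16.65
tool_pos: [0.5544, 0.0582, 0.0074]
tool_rot: [3.142, -0.0, -0.135]
wrist_force: [-1.7, 0.2, -0.7]
opening: 0.111
gripper_force: 0.5
time_s: 17.07
tool_pos: [0.5657, 0.0567, 0.0076]
tool_rot: [-3.142, -0.001, -0.135]
wrist_force: [0.5, -0.0, -0.0]
opening: 0.11
gripper_force: 0.1
t 17.07 rack -58.8 29.3 z 7.6 rot [-3.142e+00 -1.000e-03 -1.350e-01] F [ 0.5 -0.  -0. ] | shift [1.71 0.02 0.02] turn [-0.   -0.01  0.01]
```

Force is steady at about 2 N and the unit is going in. I'll continue to near home.

```bash

python3 -m creep '[[[0.2,0,0],[0,0,0]],[[0.2,0.01,0],[0,0,0]],[[0.2,0,0],[0,0,0]],[[0.2,0,0],[0,0,0]],[[0.2,0,0],[0,0,0]]]'
python3 -m creep '[[[0.2,0,0],[0,0,0]],[[0.15,0,0],[0,0,0]],[[0.1,0,0],[0,0,0]],[[0,0,0],[0,0,0]],[[0,0,0],[0,0,0]]]'
python3 -m creep '[[[0.08,0,0],[0,0,0]],[[0.08,0,0],[0,0,0]],[[0,0,0],[0,0,0]]]'
python3 -c "
from h import *
go(-.016,.029,.007,TH)"
```

```text
time_s: 17.48
tool_pos: [0.5902, 0.0531, 0.0075]
tool_rot: [-3.142, 0.0, -0.135]
wrist_force: [-2.2, 0.7, 1.9]
opening: 0.108
gripper_force: 1.1
time_s: 17.9
tool_pos: [0.6019, 0.0514, 0.0076]
tool_rot: [-3.142, -0.002, -0.135]
wrist_force: [0.2, 0.4, 0.6]
opening: 0.113
gripper_force: 0.0
time_s: 18.15
tool_pos: [0.6051, 0.0511, 0.0075]
tool_rot: [-3.142, -0.0, -0.135]
wrist_force: [-0.8, 0.0, 1.2]
opening: 0.111
gripper_force: 0.7
t 18.15 rack -19.1 29.2 z 7.5 rot [-3.142 -0.    -0.135] F [-0.8  0.   1.2] | shift [0.12 0.01 0.02] turn [-0.   -0.    0.02]
```

```bash

python3 -m creep '[[[0.06,0,0],[0,0,0]],[[0.06,0,0],[0,0,0]],[[0,0,0],[0,0,0]]]'
python3 -m creep '[[[0.04,0,0],[0,0,0]],[[0.04,0,0],[0,0,0]],[[0,0,0],[0,0,0]]]'
python3 -c "
from h import *
go(-.016,.029,.007,TH)"
```

```text
time_s: 18.4
tool_pos: [0.6084, 0.0506, 0.0075]
tool_rot: [3.142, -0.001, -0.135]
wrist_force: [-0.9, -0.0, -0.5]
opening: 0.112
gripper_force: 0.5
time_s: 18.65
tool_pos: [0.6085, 0.0506, 0.0074]
tool_rot: [3.142, 0.003, -0.135]
wrist_force: [-5.0, 0.1, 3.6]
opening: 0.108
gripper_force: 2.5
t 18.65 rack -15.6 29.1 z 7.4 rot [ 3.142e+00  3.000e-03 -1.350e-01] F [-5.   0.1  3.6] | shift [-0.02  0.01  0.01] turn [0.   0.04 0.02]
```

The unit stopped at rack x = −15.6 mm (expected −16) and the force is rising, which means the back panel. I'll press firmly once more, back off and check.

```bash

python3 -m creep '[[[0.04,0,0],[0,0,0]],[[0,0,0],[0,0,0]],[[0,0,0],[0,0,0]]]'
python3 -m creep '[[[-0.2,0,0],[0,0,0]],[[-0.5,0,0],[0,0,0]],[[-1,0,0],[0,0,0]],[[-1,0,0],[0,0,0]],[[-1,0,0],[0,0,0]]]'
python3 -m creep '[[[0,0,-1],[0,0,0]],[[0,0,-1],[0,0,0]],[[0,0,-1],[0,0,0]],[[0,0,-1],[0,0,0]],[[0,0,-1],[0,0,0]]]'
python3 -m creep '[[[0,1,0],[0,0,0]],[[0,1,0],[0,0,0]],[[0,1,0],[0,0,0]],[[0,1,0],[0,0,0]],[[0,1,0],[0,0,0]]]'
python3 -m creep '[[[0,1,0],[0,0,0]],[[0,1,0],[0,0,0]],[[0,1,0],[0,0,0]],[[0,0,0],[0,0,0]],[[0,0,0],[0,0,0]]]'
python3 - <<'E'
from h import *
im=crop("top","c7.png",225,110,195,130)
hsv=cv2.cvtColor(im.copy(),cv2.COLOR_BGR2HSV)
w=cv2.inRange(hsv,(0,0,175),(180,60,255)); w[:135]=0;w[210:]=0;w[:,:296]=0;w[:,:][:,326:]=0
w=cv2.morphologyEx(w,cv2.MORPH_CLOSE,np.ones((5,5),np.uint8))
c=max(cv2.findContours(w,0,2)[0],key=cv2.contourArea)
for q in cv2.boxPoints(cv2.minAreaRect(c)):
    p=ray("top",q,.032)[:2]-O; print((p@EX).round(4),(p@EY).round(4))
E
```

```text
time_s: 18.9
tool_pos: [0.6085, 0.0506, 0.0073]
tool_rot: [3.141, 0.005, -0.135]
wrist_force: [-7.6, 1.0, 5.6]
opening: 0.108
gripper_force: 3.3
time_s: 19.32
tool_pos: [0.5202, 0.0626, 0.0078]
tool_rot: [-3.141, -0.004, -0.136]
wrist_force: [-0.3, -0.5, -0.4]
opening: 0.111
gripper_force: 0.0
time_s: 19.73
tool_pos: [0.5208, 0.0626, 0.1341]
tool_rot: [-3.141, -0.004, -0.136]
wrist_force: [1.2, 0.7, 0.4]
opening: 0.11
gripper_force: 0.0
time_s: 20.15
tool_pos: [0.5038, -0.0627, 0.133]
tool_rot: [3.141, -0.004, -0.135]
wrist_force: [0.7, -0.5, -0.2]
opening: 0.111
gripper_force: 0.0
time_s: 20.57
tool_pos: [0.4932, -0.1376, 0.1329]
tool_rot: [3.14, -0.003, -0.139]
wrist_force: [0.5, -0.3, 0.3]
opening: 0.109
gripper_force: 0.0
-0.0073 0.0483
0.0687 0.0482
0.0685 0.0078
-0.0075 0.0081
```

View pics/c7.png

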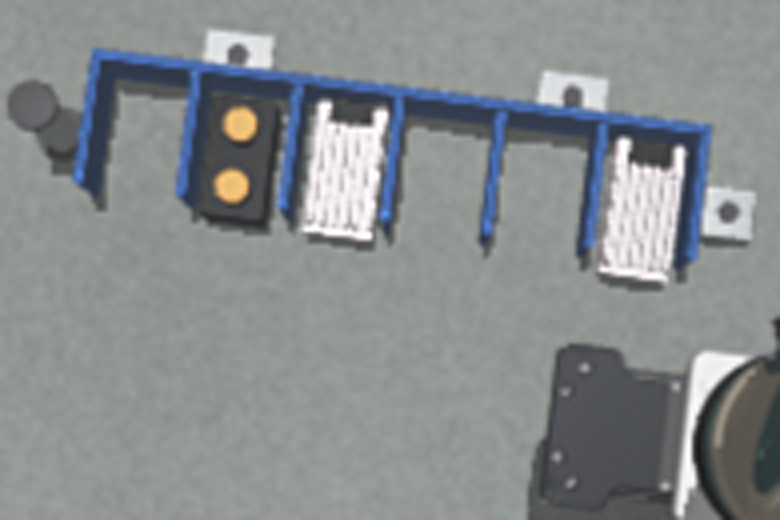

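The picture shows the unit in gap 3 at (345,170), square and flush with the back panel, with the same overhang as the stored unit. Nothing else has moved and the gripper is clear, so I'm handing in.

```bash
python3 -c "
from station import r
print(r.sign_off())"
```

```text
the job is handed in; nothing more can be done
None
```

The job is done and handed in: I touched dividers 1, 2 and 3 in order from the post end, then slid the unit into the third gap until it was home against the back panel; the final top-camera view shows nothing else in or around the rack moved.

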